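# Turn the topping canisters round onto the serving rack

## Task

The class on the far side of the bench needs the four colour-lidded canisters in reverse order: move them one at a time from the grey storage rack to the wooden serving rack, starting with the one nearest the robot, which goes into the serving rack's farthest place, then the next into the next place nearer the robot, and so on until the farthest one ends up in the nearest place. Keep every canister upright and set it down gently, without dropping it, fully down on the floor of its well.

Things in the scene. Friction and masses are not known exactly. Their poses are not given: they have to be found in the camera images.
- storage_rack: Grey plastic rack, fixed, left or right; holds the canisters. Row of four open wells along its x axis, which points roughly away from the robot (within 0.25 rad). Origin: under mid-row, on the table. Well centres x = -99, -33, 33, 99 mm, y = 0; 61 x 61 mm inside, floor 5 mm and wall tops 14 mm above the table, walls 5 mm thick. Outside 269 x 71 mm, plus a 31 mm wide, 5 mm high ledge for tags on its -y side.
- serving_rack: Brown wooden rack, fixed, empty, on the other side. Row of four open wells along its x axis, which points roughly away from the robot (within 0.25 rad). Origin: under mid-row, on the table. Well centres x = -99, -33, 33, 99 mm, y = 0; 61 x 61 mm inside, floor 5 mm and wall tops 14 mm above the table, walls 5 mm thick. Outside 269 x 71 mm.
- can_red: Upright round aluminium canister, 42 mm across, 78 mm high, about 0.16 kg, with a red lid (the top 18 mm, 41 mm across) and a red band. Loose; stands in one of the storage rack's wells. Origin: centre of its underside, z up.
- can_yellow: Upright round aluminium canister, 42 mm across, 78 mm high, about 0.16 kg, with a yellow lid (the top 18 mm, 41 mm across) and a yellow band. Loose; stands in one of the storage rack's wells. Origin: centre of its underside, z up.
- can_green: Upright round aluminium canister, 42 mm across, 78 mm high, about 0.16 kg, with a green lid (the top 18 mm, 41 mm across) and a green band. Loose; stands in one of the storage rack's wells. Origin: centre of its underside, z up.
- can_blue: Upright round aluminium canister, 42 mm across, 78 mm high, about 0.16 kg, with a blue lid (the top 18 mm, 41 mm across) and a blue band. Loose; stands in one of the storage rack's wells. Origin: centre of its underside, z up.
- tag_red: Red tag plate, 40 x 24 mm, 8 mm thick, fixed on the storage rack's ledge beside the well where the canister with the red lid starts (tag centre 50.5 mm to the rack's -y side of the well centre). It never moves, so it keeps showing where that canister came from. Origin: centre of its underside, 5 mm above the table.
- tag_yellow: Yellow tag plate, 40 x 24 mm, 8 mm thick, fixed on the storage rack's ledge beside the well where the canister with the yellow lid starts (tag centre 50.5 mm to the rack's -y side of the well centre). It never moves, so it keeps showing where that canister came from. Origin: centre of its underside, 5 mm above the table.
- tag_green: Green tag plate, 40 x 24 mm, 8 mm thick, fixed on the storage rack's ledge beside the well where the canister with the green lid starts (tag centre 50.5 mm to the rack's -y side of the well centre). It never moves, so it keeps showing where that canister came from. Origin: centre of its underside, 5 mm above the table.
- tag_blue: Blue tag plate, 40 x 24 mm, 8 mm thick, fixed on the storage rack's ledge beside the well where the canister with the blue lid starts (tag centre 50.5 mm to the rack's -y side of the well centre). It never moves, so it keeps showing where that canister came from. Origin: centre of its underside, 5 mm above the table.

How it is judged (in metres and radians):
On the way, in this order (a step that is already met when the one before it is completed fails the run):
1. the canister that started nearest (from the robot) in the storage rack stands in the serving rack's farthest place (((x of tag_red in the frame of storage_rack between -0.119 and -0.079 m and x of can_red in the frame of serving_rack between 0.087 and 0.111 m and y of can_red in the frame of serving_rack between -0.012 and 0.012 m and z of can_red in the frame of serving_rack between 0.001 and 0.009 m and angle between can_red's own z axis and vertical below 0.1 rad) or (x of tag_yellow in the frame of storage_rack between -0.119 and -0.079 m and x of can_yellow in the frame of serving_rack between 0.087 and 0.111 m and y of can_yellow in the frame of serving_rack between -0.012 and 0.012 m and z of can_yellow in the frame of serving_rack between 0.001 and 0.009 m and angle between can_yellow's own z axis and vertical below 0.1 rad) or (x of tag_green in the frame of storage_rack between -0.119 and -0.079 m and x of can_green in the frame of serving_rack between 0.087 and 0.111 m and y of can_green in the frame of serving_rack between -0.012 and 0.012 m and z of can_green in the frame of serving_rack between 0.001 and 0.009 m and angle between can_green's own z axis and vertical below 0.1 rad) or (x of tag_blue in the frame of storage_rack between -0.119 and -0.079 m and x of can_blue in the frame of serving_rack between 0.087 and 0.111 m and y of can_blue in the frame of serving_rack between -0.012 and 0.012 m and z of can_blue in the frame of serving_rack between 0.001 and 0.009 m and angle between can_blue's own z axis and vertical below 0.1 rad))), for 0.2 s.
2. the canister that started second (from the robot) in the storage rack stands in the serving rack's third place (((x of tag_red in the frame of storage_rack between -0.053 and -0.013 m and x of can_red in the frame of serving_rack between 0.021 and 0.045 m and y of can_red in the frame of serving_rack between -0.012 and 0.012 m and z of can_red in the frame of serving_rack between 0.001 and 0.009 m and angle between can_red's own z axis and vertical below 0.1 rad) or (x of tag_yellow in the frame of storage_rack between -0.053 and -0.013 m and x of can_yellow in the frame of serving_rack between 0.021 and 0.045 m and y of can_yellow in the frame of serving_rack between -0.012 and 0.012 m and z of can_yellow in the frame of serving_rack between 0.001 and 0.009 m and angle between can_yellow's own z axis and vertical below 0.1 rad) or (x of tag_green in the frame of storage_rack between -0.053 and -0.013 m and x of can_green in the frame of serving_rack between 0.021 and 0.045 m and y of can_green in the frame of serving_rack between -0.012 and 0.012 m and z of can_green in the frame of serving_rack between 0.001 and 0.009 m and angle between can_green's own z axis and vertical below 0.1 rad) or (x of tag_blue in the frame of storage_rack between -0.053 and -0.013 m and x of can_blue in the frame of serving_rack between 0.021 and 0.045 m and y of can_blue in the frame of serving_rack between -0.012 and 0.012 m and z of can_blue in the frame of serving_rack between 0.001 and 0.009 m and angle between can_blue's own z axis and vertical below 0.1 rad))), for 0.2 s.
3. the canister that started third (from the robot) in the storage rack stands in the serving rack's second place (((x of tag_red in the frame of storage_rack between 0.013 and 0.053 m and x of can_red in the frame of serving_rack between -0.045 and -0.021 m and y of can_red in the frame of serving_rack between -0.012 and 0.012 m and z of can_red in the frame of serving_rack between 0.001 and 0.009 m and angle between can_red's own z axis and vertical below 0.1 rad) or (x of tag_yellow in the frame of storage_rack between 0.013 and 0.053 m and x of can_yellow in the frame of serving_rack between -0.045 and -0.021 m and y of can_yellow in the frame of serving_rack between -0.012 and 0.012 m and z of can_yellow in the frame of serving_rack between 0.001 and 0.009 m and angle between can_yellow's own z axis and vertical below 0.1 rad) or (x of tag_green in the frame of storage_rack between 0.013 and 0.053 m and x of can_green in the frame of serving_rack between -0.045 and -0.021 m and y of can_green in the frame of serving_rack between -0.012 and 0.012 m and z of can_green in the frame of serving_rack between 0.001 and 0.009 m and angle between can_green's own z axis and vertical below 0.1 rad) or (x of tag_blue in the frame of storage_rack between 0.013 and 0.053 m and x of can_blue in the frame of serving_rack between -0.045 and -0.021 m and y of can_blue in the frame of serving_rack between -0.012 and 0.012 m and z of can_blue in the frame of serving_rack between 0.001 and 0.009 m and angle between can_blue's own z axis and vertical below 0.1 rad))), for 0.2 s.
4. the canister that started farthest (from the robot) in the storage rack stands in the serving rack's nearest place (((x of tag_red in the frame of storage_rack between 0.079 and 0.119 m and x of can_red in the frame of serving_rack between -0.111 and -0.087 m and y of can_red in the frame of serving_rack between -0.012 and 0.012 m and z of can_red in the frame of serving_rack between 0.001 and 0.009 m and angle between can_red's own z axis and vertical below 0.1 rad) or (x of tag_yellow in the frame of storage_rack between 0.079 and 0.119 m and x of can_yellow in the frame of serving_rack between -0.111 and -0.087 m and y of can_yellow in the frame of serving_rack between -0.012 and 0.012 m and z of can_yellow in the frame of serving_rack between 0.001 and 0.009 m and angle between can_yellow's own z axis and vertical below 0.1 rad) or (x of tag_green in the frame of storage_rack between 0.079 and 0.119 m and x of can_green in the frame of serving_rack between -0.111 and -0.087 m and y of can_green in the frame of serving_rack between -0.012 and 0.012 m and z of can_green in the frame of serving_rack between 0.001 and 0.009 m and angle between can_green's own z axis and vertical below 0.1 rad) or (x of tag_blue in the frame of storage_rack between 0.079 and 0.119 m and x of can_blue in the frame of serving_rack between -0.111 and -0.087 m and y of can_blue in the frame of serving_rack between -0.012 and 0.012 m and z of can_blue in the frame of serving_rack between 0.001 and 0.009 m and angle between can_blue's own z axis and vertical below 0.1 rad))), for 0.2 s.
At the end, for the whole second after the job is handed in: All four canisters stand in the serving rack in the reverse of their starting order (as the tags show): each within 12 mm of its well's centre along and across the rack, underside within 4 mm of the well's floor, within 0.1 rad of upright, at rest (under 20 mm/s and 0.2 rad/s) (((x of tag_red in the frame of storage_rack between -0.119 and -0.079 m and x of can_red in the frame of serving_rack between 0.087 and 0.111 m) or (x of tag_yellow in the frame of storage_rack between -0.119 and -0.079 m and x of can_yellow in the frame of serving_rack between 0.087 and 0.111 m) or (x of tag_green in the frame of storage_rack between -0.119 and -0.079 m and x of can_green in the frame of serving_rack between 0.087 and 0.111 m) or (x of tag_blue in the frame of storage_rack between -0.119 and -0.079 m and x of can_blue in the frame of serving_rack between 0.087 and 0.111 m)) and ((x of tag_red in the frame of storage_rack between -0.053 and -0.013 m and x of can_red in the frame of serving_rack between 0.021 and 0.045 m) or (x of tag_yellow in the frame of storage_rack between -0.053 and -0.013 m and x of can_yellow in the frame of serving_rack between 0.021 and 0.045 m) or (x of tag_green in the frame of storage_rack between -0.053 and -0.013 m and x of can_green in the frame of serving_rack between 0.021 and 0.045 m) or (x of tag_blue in the frame of storage_rack between -0.053 and -0.013 m and x of can_blue in the frame of serving_rack between 0.021 and 0.045 m)) and ((x of tag_red in the frame of storage_rack between 0.013 and 0.053 m and x of can_red in the frame of serving_rack between -0.045 and -0.021 m) or (x of tag_yellow in the frame of storage_rack between 0.013 and 0.053 m and x of can_yellow in the frame of serving_rack between -0.045 and -0.021 m) or (x of tag_green in the frame of storage_rack between 0.013 and 0.053 m and x of can_green in the frame of serving_rack between -0.045 and -0.021 m) or (x of tag_blue in the frame of storage_rack between 0.013 and 0.053 m and x of can_blue in the frame of serving_rack between -0.045 and -0.021 m)) and ((x of tag_red in the frame of storage_rack between 0.079 and 0.119 m and x of can_red in the frame of serving_rack between -0.111 and -0.087 m) or (x of tag_yellow in the frame of storage_rack between 0.079 and 0.119 m and x of can_yellow in the frame of serving_rack between -0.111 and -0.087 m) or (x of tag_green in the frame of storage_rack between 0.079 and 0.119 m and x of can_green in the frame of serving_rack between -0.111 and -0.087 m) or (x of tag_blue in the frame of storage_rack between 0.079 and 0.119 m and x of can_blue in the frame of serving_rack between -0.111 and -0.087 m)) and y of can_red in the frame of serving_rack between -0.012 and 0.012 m and z of can_red in the frame of serving_rack between 0.001 and 0.009 m and angle between each of can_red, can_yellow, can_green, can_blue's own z axis and vertical below 0.1 rad and y of can_yellow in the frame of serving_rack between -0.012 and 0.012 m and z of can_yellow in the frame of serving_rack between 0.001 and 0.009 m and y of can_green in the frame of serving_rack between -0.012 and 0.012 m and z of can_green in the frame of serving_rack between 0.001 and 0.009 m and y of can_blue in the frame of serving_rack between -0.012 and 0.012 m and z of can_blue in the frame of serving_rack between 0.001 and 0.009 m and linear speed of each of can_red, can_yellow, can_green, can_blue below 0.02 m/s and angular speed of each of can_red, can_yellow, can_green, can_blue below 0.2 rad/s); the robot touches nothing.
It fails at once if a canister is tipped by more than 0.6 rad (angle between any of can_red, can_yellow, can_green, can_blue's own z axis and vertical above 0.6 rad).
It fails at once if a canister is dropped or flung: faster than 0.8 m/s (a fall of some 33 mm) while the fingers do not touch it ((linear speed of can_red above 0.8 m/s and contact force between can_red and the fingers below 0.05 N) or (linear speed of can_yellow above 0.8 m/s and contact force between can_yellow and the fingers below 0.05 N) or (linear speed of can_green above 0.8 m/s and contact force between can_green and the fingers below 0.05 N) or (linear speed of can_blue above 0.8 m/s and contact force between can_blue and the fingers below 0.05 N)).
It also fails if it takes over 115 s, if anything falls off the work surface, if the arm or the gripper's body presses on something with over 40 N, if the wrist force passes 120 N, or if a joint passes its speed limit or range.

## Robot

A 6-joint arm with a two-finger parallel gripper is mounted at the origin on the work surface. World frame = base frame: x ahead of the robot, y to its left, z up, the work surface at z = 0. Lengths are in mm, angles in degrees, forces in N, time in s.
With the tool pointing down it reaches from about 300 to 850 mm from the base axis. Payload 4.2 kg.
Tool frame: the origin (TCP) lies on the centre line of the jaws, within the pads' length; the fingertips stand 14 mm ahead of it and the grasp point (between the pads) lies 5 mm behind it; z points along the fingers, y is the direction in which the jaws open and shut (so a half turn about z gives the same grasp; the last joint's range is limited). The gripper opens to 91 mm and grips with 3 to 60 N. Pads are 32 mm wide; open, the fingers measure 118 mm over their backs; the gripper's body (76 mm by 178 mm) begins 60 mm behind the grasp point.
Start: joints at [63.14, 18.312, 89.639, -0, 72.044, -1.146], TCP at [249.488, 518.071, 227.976] pointing down, gripper open.
Joint ranges: [-177.97, 177.97], [-48.28, 115.42], [12.27, 149.76], [-77.06, 257.06], [2.81, 150.46], [-146.56, 146.56]. Speed limits (degrees/s): [147.25, 147.25, 180, 180, 180, 180].

## Interface

Orientations are given as [roll, pitch, yaw] about the fixed x, y, z axes, in that order (R = Rz(yaw) Ry(pitch) Rx(roll)).
In Python, from workcell import env gives the robot as it stands.
- The arm moves only by the tool play_rows, never from a script. Its argument "increments" is a list of rows, each a list of 5 numbers: the shift along the world's x, y, z in mm, then the turn about the world's z in degrees, then the closure, from 0 (fully open) to 1 (shut). In form: [[x, y, z, yaw, fingers], ...]. A call has 1 to 20 rows; each row shifts and turns the commanded pose from where the row before left it; what a row does not reach is not made up. A row lasts 1/8 s, in which the tool goes at most 62.5 mm and 10.7 degrees, less where a joint would pass 70% of its speed; a pose out of reach is approached as far as the arm can. A call is refused whole if a number of a shift passes 62.5 or a number of a turn 10.7, either way. A call with a gripper value outside its range is refused whole. The fingers move at their own pace and stop on an object; "newtons" is the grip in N (left out, the last holds). Time passes only in rows, so rows that do not move let the fingers close. It gives the time, the measured TCP pose, the force and the opening at its end, in the units of the state.
- env.state(): the state, without advancing time (a new reading comes with each control period).
- env.grab_frame(name): name is "scene" or "top" or "wrist"; returns the picture (384x512x3 uint8, red, green, blue); there is no depth.
- env.calibration(name): a dict with "fx", "fy", "cx", "cy" (pixels), "dist_coeffs" ([k1, k2, p1, p2, k3] as OpenCV has them; the pictures are not rectified), "R" (3x3) and "t" (3): a world point X has camera coordinates R X + t; the wrist camera has in their place "hand_eye" (4x4, takes a point from camera to tool coordinates, whose origin is the TCP and whose axes are the flange's). Camera axes: x right, y down, z forward; pixel columns grow to the right and rows downward; lengths in mm; the calibration is good to about 2 mm. A picture is of the moment at which its call begins: read the wrist's pose just before it. calibration takes no time and is no camera call.
- env.job_done(): hands the job in, once; it reports no verdict.
The state is a dict: "time_s": time; "qpos": joint angles; "qvel": joint speeds; "effort": joint torques, N m; "ee_pos": TCP position; "ee_rot": TCP orientation; "force": force on the tool from outside, world axes, zero at the start; "torque": the same for the moment, N m; "gripper_width": finger opening in mm.
Only numpy, scipy, OpenCV 4.12 (cv2) and the standard library are available. Lean on these libraries where they do the work, as an engineer would, in place of code of your own. Each camera call takes 0.05 s, during which the arm holds its last target.

## Working session

There is one attempt and no reset: what is moved stays moved. The work goes in short steps, Python scripts to look and compute and a tool call to move; the robot and the scene stay as the last step left them, time stands still between calls to the robot, and variables do not carry over. Pictures are saved under pics/ and viewed, and the job is handed in when it is done.

Besides the shell and the picture viewer there is one more tool, called after "Request:" as name(argument=value, ...), one argument or row to a line, values as JSON. play_rows: Moves the arm, as the interface text tells. Its arguments: {"type":"object","properties":{"increments":{"type":"array"},"newtons":{"type":"number"}},"required":["increments"]}

```bash
mkdir -p pics; python3 - <<'E'
from workcell import env
import cv2
print(env.state())
for n in ("scene","top","wrist"):
    im=env.grab_frame(n); cv2.imwrite(f"pics/{n}0.png",im[:,:,::-1]); print(n,env.calibration(n))
E
```

```text
{'time_s': 0.0, 'qpos': array([ 6.31400537e+01,  1.83516171e+01,  8.97060818e+01,  7.46897375e-04,
        7.20418021e+01, -1.14559021e+00]), 'qvel': array([ 0.08515606, -0.05098233,  0.03163459, -0.07132335, -0.0218398 ,
        0.00419368]), 'effort': array([-2.13490152e-03, -4.12472141e+01, -2.31973833e+01,  7.24557554e-02,
        4.58191254e-02, -1.75008190e-04]), 'ee_pos': array([249.26536811, 517.64327108, 227.12267916]), 'ee_rot': array([-1.79900533e+02, -2.69928859e-03,  1.54285411e+02]), 'force': array([ 0.73259434, -0.29785658,  0.82134796]), 'torque': array([ 0.0145384 ,  0.07207363, -0.01893934]), 'gripper_width': 91.37325789900524}
scene {'fx': 368.85698339529256, 'fy': 368.85698339529256, 'cx': 260.77319333041123, 'cy': 187.35396892110109, 'dist_coeffs': array([0.03034111, 0.        , 0.        , 0.        , 0.        ]), 'R': array([[-0.10819432,  0.9941031 ,  0.00728092],
       [ 0.59141565,  0.07025084, -0.80330091],
       [-0.79907541, -0.08260655, -0.59552887]]), 't': array([  80.89703598, -306.3548997 , 1179.96526673])}
top {'fx': 368.64914260242745, 'fy': 368.
[... 217 characters left out ...]
-0.96038472, -0.14804354, -0.2361023 ],
       [ 0.23277611,  0.03965759, -0.97172144]]), 't': array([-104.67899133,  542.26493819,  610.43516365])}
wrist {'fx': 345.8777875315061, 'fy': 345.8777875315061, 'cx': 255.96946237586062, 'cy': 192.41692321973179, 'dist_coeffs': array([-0.04520092,  0.        ,  0.        ,  0.        ,  0.        ]), 'hand_eye': array([[-4.00970701e-04, -9.66518079e-01, -2.56598213e-01,
         7.20015387e+01],
       [ 9.99999912e-01, -3.56176886e-04, -2.21043109e-04,
        -4.39242736e-01],
       [ 1.22247809e-04, -2.56598279e-01,  9.66518137e-01,
        -1.56421376e+02],
       [ 0.00000000e+00,  0.00000000e+00,  0.00000000e+00,
         1.00000000e+00]])}
```

View pics/scene0.png

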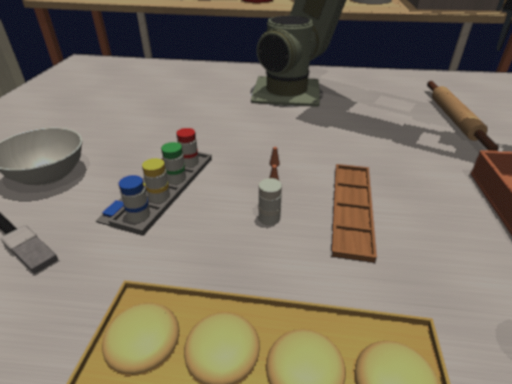

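View pics/top0.png

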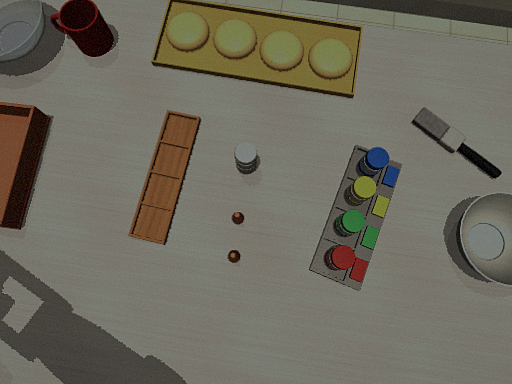

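View pics/wrist0.png

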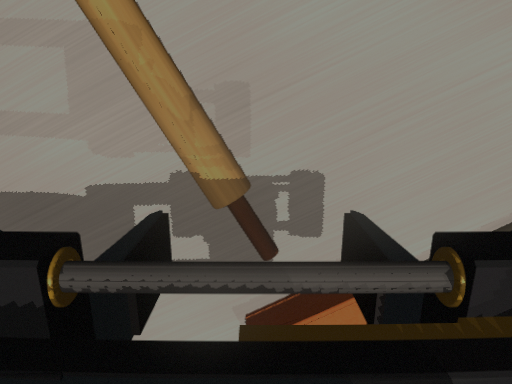

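The scene view faces the robot: red (187,135) is the nearest lid, then green, yellow, and blue (133,185) is the farthest. In the top view, the grey storage rack is on the right (robot's -y side), with lids at (342,257), (350,222), (364,187) and (376,158). The empty wooden rack runs from (183,112) to (148,243), with a shaker at (245,157) and two small brown things between the racks. Next I'll measure positions.

```bash
cat > h.py <<'E'
import numpy as np, cv2
from workcell import env
def ray(n,uv):
    c=env.calibration(n); K=np.array([[c['fx'],0,c['cx']],[0,c['fy'],c['cy']],[0,0,1]])
    p=cv2.undistortPoints(np.float64(uv).reshape(-1,1,2),K,c['dist_coeffs'])[:,0]
    d=np.c_[p,np.ones(len(p))]@c['R']; o=-c['R'].T@c['t']; return o,d
def plane(n,uv,z):
    o,d=ray(n,uv); return o+d*((z-o[2])/d[:,2])[:,None]
HUE={'red':(174,6),'green':(50,80),'yellow':(23,34),'blue':(100,125)}
def cmask(im,col,s=130,v=60):
    h=cv2.cvtColor(im,cv2.COLOR_RGB2HSV); lo,hi=HUE[col]; H=h[...,0]
    m=((H>=lo)&(H<=hi)) if lo<hi else ((H>=lo)|(H<=hi))
    return (m&(h[...,1]>s)&(h[...,2]>v)).astype(np.uint8)*255
E
python3 - <<'E'
from h import *
for n,roi in (("top",(300,420,135,300)),("scene",(95,215,120,230))):
    im=env.grab_frame(n)
    for c in HUE:
        m=cmask(im,c); k=np.zeros_like(m); k[roi[2]:roi[3],roi[0]:roi[1]]=255
        N,l,st,ce=cv2.connectedComponentsWithStats(m&k)
        for i in range(1,N):
            if st[i,4]>25: print(n,c,st[i],ce[i].round(1),plane(n,[ce[i]],13)[0].round(1),plane(n,[ce[i]],80)[0].round(1))
im=env.grab_frame("top")
h=cv2.cvtColor(im,cv2.COLOR_RGB2HSV)
m=((h[...,0]>3)&(h[...,0]<16)&(h[...,1]>95)).astype(np.uint8)*255
m[:, :115]=0; m[:,215:]=0; m[:100]=0; m[260:]=0
m=cv2.morphologyEx(m,cv2.MORPH_CLOSE,np.ones((5,5)))
c=max(cv2.findContours(m,0,2)[0],key=cv2.contourArea)
r=cv2.minAreaRect(c);b=cv2.boxPoints(r);print(cv2.contourArea(c),r,b)
print(plane("top",b,14)); print(plane("top",[r[0]],14))
big=cv2.resize(im[100:300,110:420],None,fx=2.5,fy=2.5,interpolation=2); cv2.drawContours(im,[c],-1,(255,0,0),1)
cv2.imwrite("pics/t1.png",big[:,:,::-1])
cv2.imwrite("pics/t2.png",cv2.resize(im[90:260,100:230],None,fx=3.5,fy=3.5)[:,:,::-1])
E
```

```text
top red [332 245  36  37 716] [349.1 261.7] [ 450.3 -221.7   13. ] [ 445.  -205.2   80. ]
top green [342 210  23  22 400] [353.1 220.4] [ 529.6 -222.1   13. ] [ 516.9 -205.6   80. ]
top green [361 226  18  23 247] [369.7 236.9] [ 502.7 -256.5   13. ] [ 492.5 -236.7   80. ]
top yellow [354 176  22  22 384] [364.5 186.5] [ 600.5 -238.4   13. ] [ 581.1 -220.4   80. ]
top yellow [372 195  18  23 238] [380.5 205.6] [ 567.  -272.6   13. ] [ 550.7 -251.2   80. ]
top blue [367 147  22  21 353] [377.7 157.2] [ 665.6 -259.8   13. ] [ 639.9 -239.7   80. ]
top blue [383 165  17  22 223] [390.7 175.6] [ 631.  -288.3   13. ] [ 608.6 -265.5   80. ]
scene red [177 128  18  15 205] [185.5 134.8] [ 342.8 -232.    13. ] [ 462.3 -191.1   80. ]
scene red [184 153  13   5  34] [190.  155.4] [ 436.  -195.9   13. ] [ 541.4 -160.4   80. ]
scene green [163 144  18  10 149] [171.3 148.3] [ 410.5 -247.3   13. ] [ 519.7 -204.    80. ]
scene yellow [143 159  21  12 204] [153.  164.6] [ 483.1 -265.7   13. ] [ 581.4 -219.7   80. ]
scene blue [120 176  22  19 290] [130.3 183.7] [ 557.3 -287.    13. ] [ 644.4 -237.7   80. ]
scene blue [104 201  19  15 155] [113.  208.3] [ 635.7 -288.2   13. ] [ 710.9 -238.7   80. ]
4549.0 ((165.6513671875, 176.50811767578125), (37.5694694519043, 134.10316467285156), 17.10272979736328) [[127.97839 235.07028]
 [167.41623 106.8973 ]
 [203.32434 117.94595]
 [163.8865  246.11893]]
[[435.21956704 202.23159728  14.        ]
 [708.84498112 182.53056983  14.        ]
 [695.59812486 103.5950017   14.        ]
 [425.30681966 129.49489206  14.        ]]
[[560.48480701 154.65626925  14.        ]]
```

View pics/t1.png

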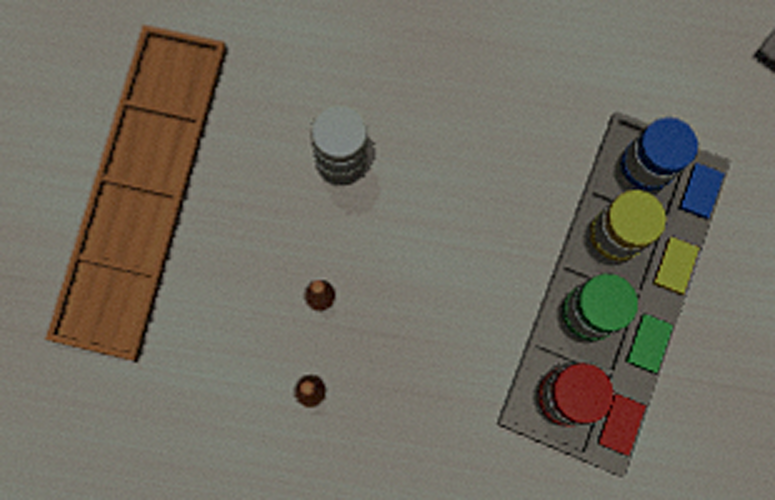

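View pics/t2.png

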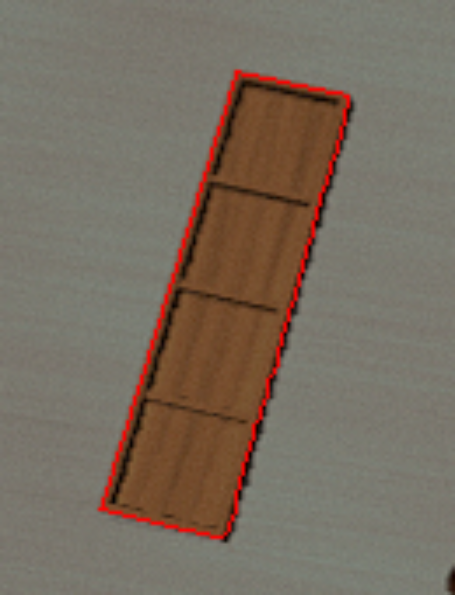

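```bash
python3 - <<'E'
from h import *
im=env.grab_frame("top")
h=cv2.cvtColor(im,cv2.COLOR_RGB2HSV)
m=((h[...,0]>3)&(h[...,0]<16)&(h[...,1]>95)).astype(np.uint8)*255
m[:, :115]=0; m[:,215:]=0; m[:100]=0; m[260:]=0
m=cv2.morphologyEx(m,cv2.MORPH_CLOSE,np.ones((5,5)))
c=max(cv2.findContours(m,0,2)[0],key=cv2.contourArea)[:,0].astype(float)
q=cv2.approxPolyDP(c.astype(np.int32),8,True)[:,0].astype(float); print(q)
L=[]
for i in range(4):
    a,b=q[i],q[(i+1)%4]; d=(b-a)/np.linalg.norm(b-a); s=(c-a)@d; e=np.abs((c-a)@[-d[1],d[0]])
    sel=(e<3)&(s>5)&(s<np.linalg.norm(b-a)-5)
    vx,vy,x,y=cv2.fitLine(c[sel].astype(np.float32),2,0,.01,.01).ravel(); n=np.array([-vy,vx]); 
    n*=np.sign(n@((a+b)/2-q.mean(0))); L.append((n,n@[x,y]+.5))
Q=np.array([np.linalg.solve([L[i-1][0],L[i][0]],[L[i-1][1],L[i][1]]) for i in range(4)]);print(Q)
W=plane("top",Q,14)[:,:2];print(W, [np.linalg.norm(W[i]-W[i-1]) for i in range(4)])
W=W[np.argsort(W[:,0])]; ang=lambda v:np.degrees(np.arctan2(v[1],v[0]))
near=W[:2].mean(0);far=W[2:].mean(0);print("serv centre",W.mean(0),"ang",ang(far-near))
th=np.radians(ang(far-near))
for x in(-99,-33,33,99):print(x,(W.mean(0)+x*np.array([np.cos(th),np.sin(th)])).round(1))
# storage from tags
T={}
for cc in HUE:
    m=cmask(im,cc); m[:135]=0;m[300:]=0;m[:,:300]=0;m[:,420:]=0
    if cc=='red':
        # cut lid/tag with erosion
        m=cv2.erode(m,np.ones((5,5)))
    N,l,st,ce=cv2.connectedComponentsWithStats(m)
    o=[i for i in np.argsort(-st[1:,4])+1 if st[i,4]>25]
    print(cc,[(st[i,4],ce[i].round(1)) for i in o])
    lid=min(o,key=lambda i:ce[i][0]);tag=max(o,key=lambda i:ce[i][0])
    T[cc]=plane("top",[ce[tag]],13)[0,:2]; print("  lid",plane("top",[ce[lid]],82)[0].round(1),"tag",T[cc].round(1))
P=np.array([T[c] for c in('red','green','yellow','blue')]); X=np.array([-99,-33,33,99.])
for S in ([0,1,2,3],[1,2,3]):
    u=np.polyfit(X[S],P[S,0]+1j*P[S,1],1); t=np.angle(u[0]);print("storage ang",np.degrees(t),abs(u[0]))
    n=np.array([-np.sin(t),np.cos(t)]);ctr=np.array([u[1].real,u[1].imag])+50.5*n
    for x in X: print((ctr+x*np.array([np.cos(t),np.sin(t)])).round(1))
E
```

```text
[[168. 110.]
 [128. 235.]
 [160. 243.]
 [199. 122.]]
[[167.01108  109.37151 ]
 [127.77507  235.4414  ]
 [164.09502  244.14287 ]
 [200.18832  117.133896]]
[[703.20964138 182.19614279]
 [434.46429698 202.45565164]
 [429.03007491 129.87659773]
 [696.40648908 110.36581312]] [np.float64(72.15177850561597), np.float64(269.5078994000123), np.float64(72.7822082379698), np.float64(268.08733197861216)]
serv centre [565.77762559 156.22355132] ang -4.242513794041804
-99 [467.  163.5]
-33 [532.9 158.7]
33 [598.7 153.8]
99 [664.5 148.9]
red [(np.int32(268), array([343.2, 256.8])), (np.int32(127), array([358.5, 269.4]))]
  lid [ 451.4 -194.    82. ] tag [ 438.7 -240.6]
green [(np.int32(395), array([353.1, 220.5])), (np.int32(246), array([369.7, 237. ]))]
  lid [ 516.4 -205.1   82. ] tag [ 502.6 -256.6]
yellow [(np.int32(389), array([364.6, 186.5])), (np.int32(239), array([380.5, 205.5]))]
  lid [ 580.5 -219.9   82. ] tag [ 567.1 -272.5]
blue [(np.int32(354), array([377.6, 157.1])), (np.int32(223), array([390.7, 175.6]))]
  lid [ 639.3 -239.    82. ] tag [ 631.  -288.3]
storage ang -13.933105732092717 1.0012775224946089
[ 450.9 -191.7]
[ 515.  -207.6]
[ 579.  -223.5]
[ 643.1 -239.3]
storage ang -13.891419086893912 1.0015905124189588
[ 450.8 -191.8]
[ 514.9 -207.6]
[ 579.  -223.5]
[ 643.  -239.3]
```

Tags, lids and rack corners agree to within about 2 mm. The storage rack is at -13.9° and the serving rack at -4.2°. The order is red, green, yellow, blue from nearest to farthest. Moving above red.

Request:
play_rows(
  increments=[
    [6,-22,0,0.7,0],
    [13,-45,0,0.7,0],
    [13,-45,0,0.7,0],
    [13,-45,0,0.7,0],
    [13,-45,0,0.7,0],
    [13,-45,0,0.7,0],
    [13,-45,0,0.7,0],
    [13,-45,0,0.7,0],
    [13,-45,0,0.7,0],
    [13,-45,0,0.7,0],
    [13,-45,0,0.7,0],
    [13,-45,0,0.7,0],
    [13,-45,0,0.7,0],
    [13,-45,0,0.7,0],
    [13,-45,0,0.7,0],
    [13,-45,0,0.7,0],
    [0.5,-14,-20,0.6,0],
    [0,0,-30,0,0],
    [0,0,-18,0,0],
    [0,0,0,0,0],
  ],
  newtons=25,
)

```text
time_s: 2.85
ee_pos: [450.1, -192.6, 158.8]
ee_rot: [180.0, -0.2, 166.1]
force: [-0.4, 0.0, 0.8]
gripper_width: 91.0
```

```bash
python3 - <<'E'
from h import *
print(env.state()['ee_pos'])
cv2.imwrite("pics/w1.png",env.grab_frame("wrist")[:,:,::-1]);cv2.imwrite("pics/s1.png",env.grab_frame("scene")[:,:,::-1])
E
```

```text
[ 450.07771557 -192.58655565  158.82188456]
```

View pics/w1.png

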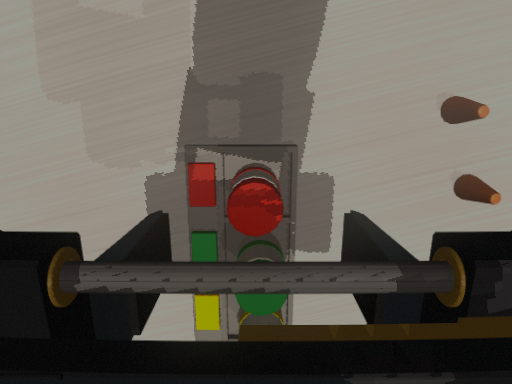

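View pics/s1.png

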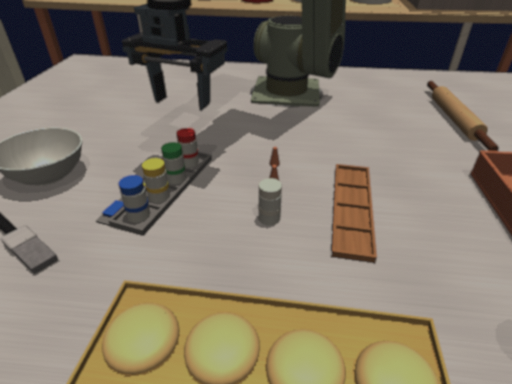

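```bash
cat >> h.py <<'E'
from scipy.spatial.transform import Rotation as Ro
def wplane(uv,z,st=None):
    st=st or env.state(); c=env.calibration("wrist"); K=np.array([[c['fx'],0,c['cx']],[0,c['fy'],c['cy']],[0,0,1]])
    p=cv2.undistortPoints(np.float64(uv).reshape(-1,1,2),K,c['dist_coeffs'])[:,0]
    T=np.eye(4);T[:3,:3]=Ro.from_euler('xyz',st['ee_rot'],degrees=True).as_matrix();T[:3,3]=st['ee_pos']
    T=T@c['hand_eye']; d=np.c_[p,np.ones(len(p))]@T[:3,:3].T;o=T[:3,3]; return o+d*((z-o[2])/d[:,2])[:,None]
E
python3 - <<'E'
from h import *
print(wplane([(255.5,208)],83),wplane([(202,185)],13),wplane([(258,297)],83))
c=env.calibration("scene");p=c['R']@np.array([450,-193,145])+c['t'];print(p[:2]/p[2]*c['fx']+[c['cx'],c['cy']])
E
```

```text
[[ 452.679379   -194.32429872   83.        ]] [[ 441.26731426 -241.48732968   13.        ]] [[ 522.38309665 -209.6752077    83.        ]]
[182.77108295 103.61797572]
```

The wrist view puts the red lid at (452.5,-194), which agrees with the top view. Descending and grasping.

Request:
play_rows(
  increments=[
    [1,-1,-15,0,0],
    [0,0,-25,0,0],
    [0,0,-25,0,0],
    [0,0,-25,0,0],
    [0,0,-20,0,0],
    [0,0,-10,0,0],
    [0,0,0,0,0],
    [0,0,0,0,0.3],
    [0,0,0,0,0.6],
    [0,0,0,0,1],
    [0,0,0,0,1],
    [0,0,0,0,1],
    [0,0,0,0,1],
  ],
)

```text
time_s: 4.58
ee_pos: [452.0, -193.9, 40.0]
ee_rot: [180.0, 0.0, 166.1]
force: [-0.0, 0.6, 0.4]
gripper_width: 41.7
```

Request:
play_rows(
  increments=[
    [0,0,5,0,1],
    [0,0,12,0,1],
    [0,0,25,0,1],
    [0,0,30,0,1],
    [0,0,30,0,1],
    [0,0,15,0,1],
    [0,0,3,0,1],
    [10,16,0,0,1],
    [22,36,0,1,1],
    [22,36,0,1,1],
    [22,36,0,1,1],
    [22,36,0,1,1],
    [22,36,0,1,1],
    [22,36,0,1,1],
    [22,36,0,1,1],
    [22,36,0,1,1],
    [18,30,0,1,1],
    [8.5,9,0,0.65,1],
    [0,0,0,0,1],
    [0,0,0,0,1],
  ],
)

```text
time_s: 7.08
ee_pos: [663.7, 147.8, 159.5]
ee_rot: [-180.0, -0.1, 175.7]
force: [0.2, 1.0, -1.1]
gripper_width: 41.6
```

Request:
play_rows(
  increments=[
    [0.5,1,-15,0,1],
    [0,0,-25,0,1],
    [0,0,-25,0,1],
    [0,0,-20,0,1],
    [0,0,-12,0,1],
    [0,0,-8,0,1],
    [0,0,-5,0,1],
    [0,0,0,0,1],
  ],
)

```text
time_s: 8.07
ee_pos: [665.1, 150.1, 50.1]
ee_rot: [180.0, 0.0, 175.7]
force: [1.3, 0.4, -1.0]
gripper_width: 41.5
```

```bash
python3 - <<'E'
from h import *
cv2.imwrite("pics/s2.png",cv2.resize(env.grab_frame("scene")[100:300,250:450],None,fx=3,fy=3)[:,:,::-1])
E
```

```text
(no output)
```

View pics/s2.png

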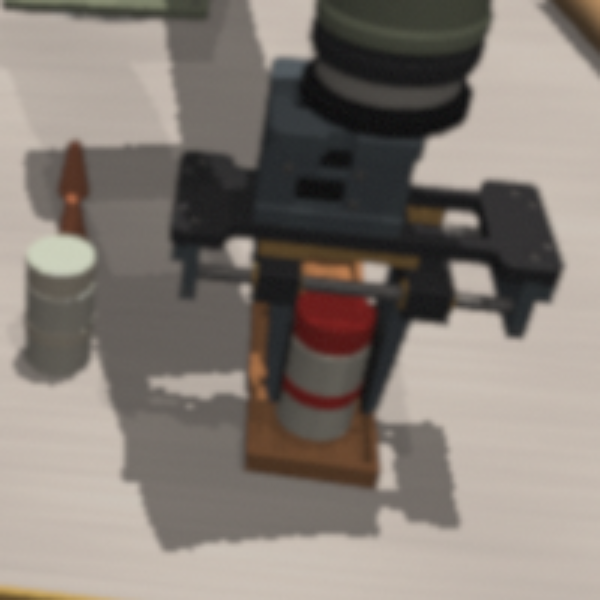

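The red can is centred over the far well, about 10 mm up. Lowering it the rest of the way and releasing.

Request:
play_rows(
  increments=[
    [0,0,-4,0,1],
    [0,0,-3,0,1],
    [0,0,-2,0,1],
    [0,0,-1,0,1],
    [0,0,0,0,1],
  ],
)

```text
time_s: 8.75
ee_pos: [665.0, 150.1, 40.1]
ee_rot: [180.0, 0.0, 175.7]
force: [-0.6, -0.4, -0.4]
gripper_width: 41.8
```

Request:
play_rows(
  increments=[
    [0,0,-0.6,0,1],
    [0,0,0,0,1],
    [0,0,0,0,0.5],
    [0,0,0,0,0.3],
    [0,0,0,0,0],
    [0,0,0,0,0],
    [0,0,0,0,0],
  ],
)

```text
time_s: 9.62
ee_pos: [665.0, 150.1, 39.3]
ee_rot: [180.0, -0.0, 175.7]
force: [-0.2, 0.0, -0.2]
gripper_width: 82.8
```

Request:
play_rows(
  increments=[
    [0,0,10,0,0],
    [0,0,25,0,0],
    [0,0,30,0,0],
    [0,0,35,0,0],
    [0,0,20,0,0],
    [-14,-35,0,-1,0],
    [-16,-40,0,-1,0],
    [-16,-40,0,-1,0],
    [-16,-40,0,-1,0],
    [-16,-40,0,-1,0],
    [-16,-40,0,-1,0],
    [-16,-40,0,-1,0],
    [-16,-40,0,-1,0],
    [-16,-30,0,-1,0],
    [-7,-11.5,0,-0.65,0],
    [0,0,0,0,0],
  ],
)

```text
time_s: 11.62
ee_pos: [516.0, -206.5, 159.9]
ee_rot: [180.0, 0.0, 166.0]
force: [-0.2, 0.2, -0.1]
gripper_width: 91.3
```

```bash
cat > chk.py <<'E'
from h import *
import sys
from scipy.ndimage import label
i=sys.argv[1]
im=env.grab_frame("top");sc=env.grab_frame("scene")
cv2.imwrite(f"pics/c{i}.png",np.hstack([cv2.resize(im[100:270,110:230],(420,595)),cv2.resize(sc[120:280,95:400],(380,199)).repeat(1,0) if 0 else cv2.resize(sc[150:270,320:390],(347,595))])[:,:,::-1])
def rep(n,im,x0,x1,y0,y1,cols):
    for c in cols:
        m=cmask(im,c); k=np.zeros_like(m);k[y0:y1,x0:x1]=255
        N,l,st,ce=cv2.connectedComponentsWithStats(m&k)
        for j in range(1,N):
            if st[j,4]>60:
                print(n,c,st[j],plane(n,[ce[j]],82)[0].round(1))
th=np.radians(-4.24);C=np.array([565.8,156.2])
rep("top",im,115,235,80,270,("red","green","yellow","blue"))
print(env.state()['ee_pos'],env.state()['time_s'])
E
python3 chk.py 1
```

```text
top red [161 106  22  20 329] [663.1 149.9  82. ]
[ 516.54022094 -205.6048364   159.6203334 ] 11.725
```

View pics/c1.png

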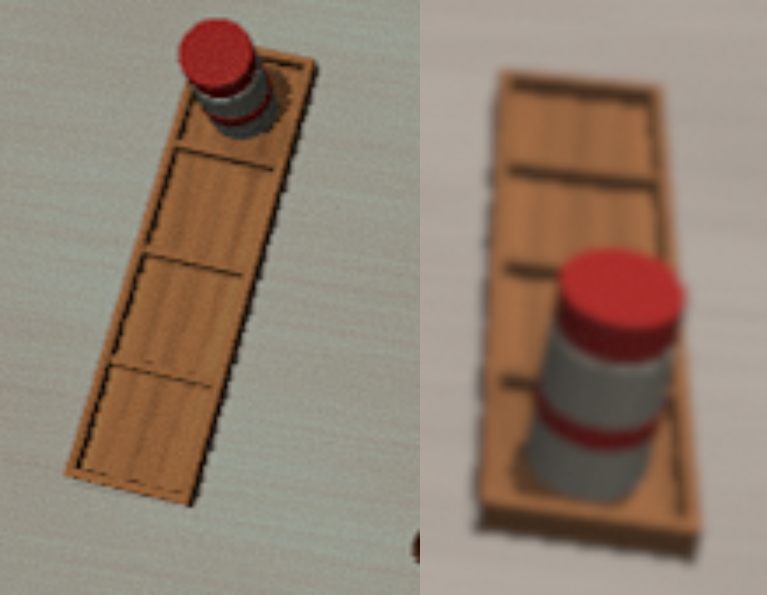

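Red stands in the far well, with its lid at (663,150) against a target of (664.5,149). Next is green.

Request:
play_rows(
  increments=[
    [0,0.5,-15,0,0],
    [0,0,-25,0,0],
    [0,0,-25,0,0],
    [0,0,-25,0,0],
    [0,0,-20,0,0],
    [0,0,-10,0,0],
    [0,0,0,0,0],
    [0,0,0,0,0.3],
    [0,0,0,0,0.6],
    [0,0,0,0,1],
    [0,0,0,0,1],
    [0,0,0,0,1],
    [0,0,0,0,1],
  ],
)

```text
time_s: 13.35
ee_pos: [516.0, -205.9, 39.5]
ee_rot: [180.0, 0.0, 166.1]
force: [-1.0, 0.4, 1.2]
gripper_width: 41.6
```

Request:
play_rows(
  increments=[
    [0,0,5,0,1],
    [0,0,12,0,1],
    [0,0,25,0,1],
    [0,0,30,0,1],
    [0,0,30,0,1],
    [0,0,15,0,1],
    [0,0,3,0,1],
    [3,16,0,0,1],
    [9,38,0,1,1],
    [9,38,0,1,1],
    [9,38,0,1,1],
    [9,38,0,1,1],
    [9,38,0,1,1],
    [9,38,0,1,1],
    [9,38,0,1,1],
    [9,38,0,1,1],
    [6,30,0,1,1],
    [1.3,9.5,0,0.65,1],
    [0,0,0,0,1],
    [0,0,0,0,1],
  ],
)

```text
time_s: 15.85
ee_pos: [597.8, 152.6, 159.0]
ee_rot: [-180.0, -0.1, 175.7]
force: [-0.6, -0.1, -2.2]
gripper_width: 41.5
```

Request:
play_rows(
  increments=[
    [0.5,0.5,-15,0,1],
    [0,0,-25,0,1],
    [0,0,-25,0,1],
    [0,0,-20,0,1],
    [0,0,-12,0,1],
    [0,0,-8,0,1],
    [0,0,-5,0,1],
    [0,0,-4,0,1],
    [0,0,-3,0,1],
    [0,0,-2,0,1],
    [0,0,-1,0,1],
    [0,0,0,0,1],
  ],
)

```text
time_s: 17.35
ee_pos: [598.9, 154.1, 39.5]
ee_rot: [180.0, 0.0, 175.7]
force: [0.7, -1.3, -1.6]
gripper_width: 41.8
```

Request:
play_rows(
  increments=[
    [0,0,-0.5,0,1],
    [0,0,0,0,1],
  ],
)

```text
time_s: 17.6
ee_pos: [598.9, 154.1, 39.5]
ee_rot: [180.0, 0.0, 175.7]
force: [-0.7, -0.2, 3.1]
gripper_width: 41.6
```

Request:
play_rows(
  increments=[
    [0,0,0,0,0.5],
    [0,0,0,0,0.3],
    [0,0,0,0,0],
    [0,0,0,0,0],
    [0,0,0,0,0],
  ],
)

```text
time_s: 18.23
ee_pos: [598.8, 154.1, 38.8]
ee_rot: [180.0, 0.0, 175.7]
force: [-1.0, -0.1, 0.3]
gripper_width: 82.7
```

Request:
play_rows(
  increments=[
    [0,0,10,0,0],
    [0,0,25,0,0],
    [0,0,30,0,0],
    [0,0,35,0,0],
    [0,0,20,0,0],
    [-2,-35,0,-1,0],
    [-2,-42,0,-1,0],
    [-2,-42,0,-1,0],
    [-2,-42,0,-1,0],
    [-2,-42,0,-1,0],
    [-2,-42,0,-1,0],
    [-2,-42,0,-1,0],
    [-2,-42,0,-1,0],
    [-2,-32,0,-1,0],
    [-0.4,-13,0,-0.65,0],
    [0,0,0,0,0],
  ],
)

```text
time_s: 20.23
ee_pos: [580.4, -220.1, 159.2]
ee_rot: [180.0, 0.0, 166.0]
force: [-0.5, -0.0, -0.3]
gripper_width: 91.1
```

```bash
python3 chk.py 2
```

```text
top red [161 106  22  20 333] [663.1 149.8  82. ]
top green [152 137  21  21 340] [598.2 153.7  82. ]
[ 580.44001478 -218.83801475  159.00229534] 20.325
```

View pics/c2.png

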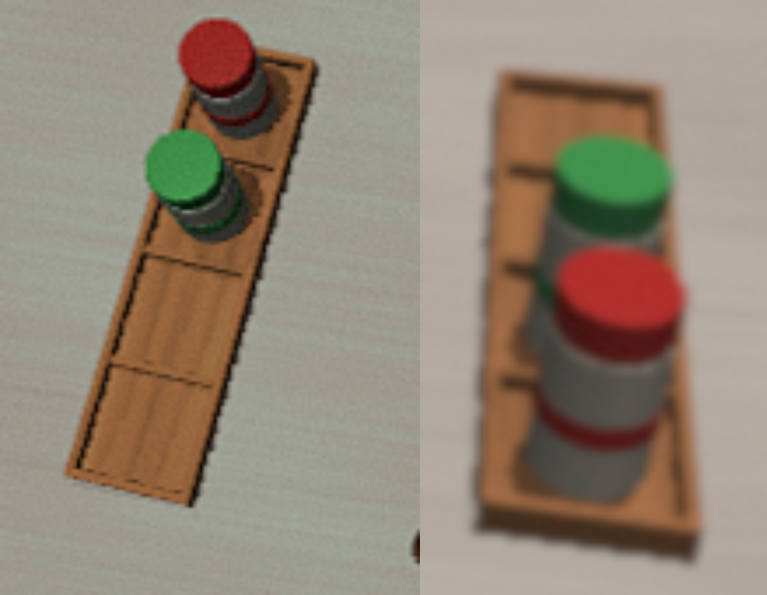

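Green is seated, with its lid at (598,154) on target. Next is yellow.

Request:
play_rows(
  increments=[
    [0,-0.5,-15,0,0],
    [0,0,-25,0,0],
    [0,0,-25,0,0],
    [0,0,-25,0,0],
    [0,0,-20,0,0],
    [0,0,-9.5,0,0],
    [0,0,0,0,0],
    [0,0,0,0,0.3],
    [0,0,0,0,0.6],
    [0,0,0,0,1],
    [0,0,0,0,1],
    [0,0,0,0,1],
    [0,0,0,0,1],
  ],
)

```text
time_s: 21.95
ee_pos: [580.4, -220.4, 39.5]
ee_rot: [180.0, 0.0, 166.1]
force: [0.5, 0.1, -0.2]
gripper_width: 41.5
```

Request:
play_rows(
  increments=[
    [0,0,5,0,1],
    [0,0,12,0,1],
    [0,0,25,0,1],
    [0,0,30,0,1],
    [0,0,30,0,1],
    [0,0,15,0,1],
    [0,0,3,0,1],
    [-2,18,0,0,1],
    [-5,40,0,1,1],
    [-5,40,0,1,1],
    [-5,40,0,1,1],
    [-5,40,0,1,1],
    [-5,40,0,1,1],
    [-5,40,0,1,1],
    [-5,40,0,1,1],
    [-5,40,0,1,1],
    [-4,30,0,1,1],
    [-1.5,10.5,0,0.65,1],
    [0,0,0,0,1],
    [0,0,0,0,1],
  ],
)

```text
time_s: 24.45
ee_pos: [532.7, 157.1, 159.0]
ee_rot: [-180.0, -0.0, 175.7]
force: [0.5, -0.4, -1.0]
gripper_width: 41.6
```

Request:
play_rows(
  increments=[
    [0,0.5,-15,0,1],
    [0,0,-25,0,1],
    [0,0,-25,0,1],
    [0,0,-20,0,1],
    [0,0,-12,0,1],
    [0,0,-8,0,1],
    [0,0,-5,0,1],
    [0,0,-4,0,1],
    [0,0,-3,0,1],
    [0,0,-2,0,1],
    [0,0,-1,0,1],
    [0,0,-0.5,0,1],
    [0,0,0,0,1],
  ],
)

```text
time_s: 26.08
ee_pos: [533.0, 158.6, 39.4]
ee_rot: [180.0, 0.0, 175.7]
force: [-1.0, -1.4, 3.8]
gripper_width: 41.4
```

Request:
play_rows(
  increments=[
    [0,0,0,0,0.5],
    [0,0,0,0,0.3],
    [0,0,0,0,0],
    [0,0,0,0,0],
    [0,0,0,0,0],
  ],
)

```text
time_s: 26.7
ee_pos: [532.9, 158.6, 38.8]
ee_rot: [180.0, -0.0, 175.7]
force: [0.1, -0.4, 0.2]
gripper_width: 83.1
```

Request:
play_rows(
  increments=[
    [0,0,10,0,0],
    [0,0,25,0,0],
    [0,0,30,0,0],
    [0,0,35,0,0],
    [0,0,20,0,0],
    [9,-35,0,-1,0],
    [12,-45,0,-1,0],
    [12,-45,0,-1,0],
    [12,-45,0,-1,0],
    [12,-45,0,-1,0],
    [12,-45,0,-1,0],
    [12,-45,0,-1,0],
    [12,-45,0,-1,0],
    [10,-34,0,-1,0],
    [4,-14,0,-0.65,0],
    [0,0,0,0,0],
    [0,0,0,0,0],
  ],
)

```text
time_s: 28.82
ee_pos: [639.6, -238.0, 159.0]
ee_rot: [180.0, -0.0, 166.2]
force: [0.2, 0.3, 0.8]
gripper_width: 91.5
```

```bash
python3 chk.py 3; python3 - <<'E'
from h import *
st=env.state();im=env.grab_frame("wrist");cv2.imwrite("pics/w3.png",im[:,:,::-1])
m=cmask(im,"blue",100,40);N,l,s,c=cv2.connectedComponentsWithStats(m)
for i in range(1,N):
    if s[i,4]>100:print(s[i],c[i],wplane([c[i]],82,st))
E
```

```text
top red [161 106  22  21 334] [663.  149.8  82. ]
top green [152 137  21  21 338] [598.1 153.7  82. ]
top yellow [141 171  23  22 388] [532.  157.7  82. ]
[ 639.71486901 -237.95675135  159.16215583] 28.925
[232 165  46  16 109] [254.09174312 169.6146789 ] [[ 613.73566392 -233.40476134   82.        ]]
[ 186  166   28   43 1133] [199.78552515 186.87908208] [[ 616.5291473 -273.0721287   82.       ]]
[ 227  175   56   59 2566] [254.34489478 204.13600935] [[ 637.80305041 -239.18944795   82.        ]]
```

View pics/c3.png

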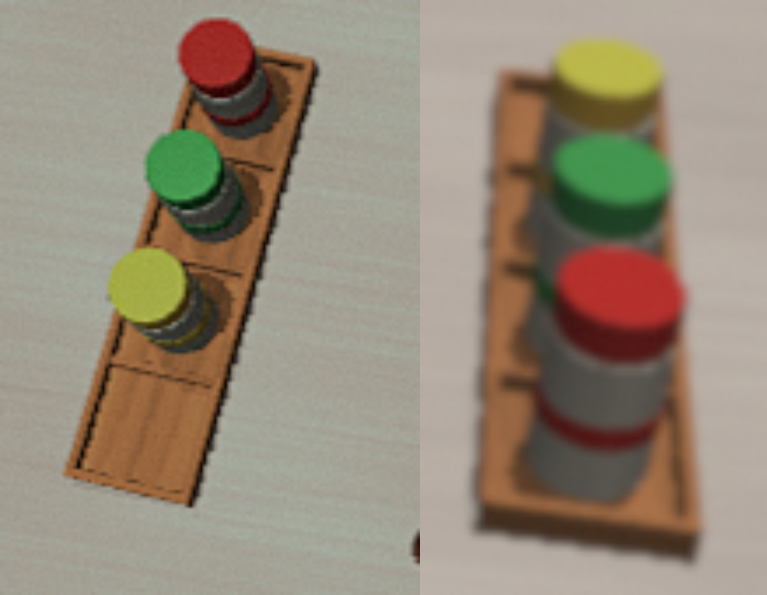

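View pics/w3.png

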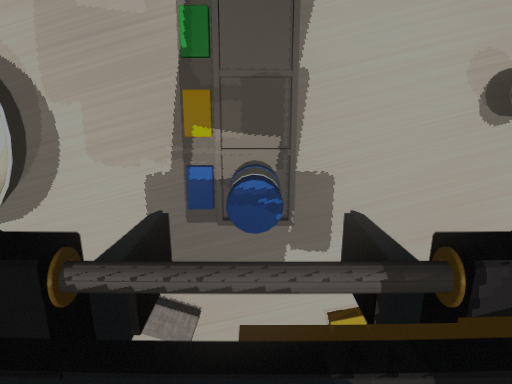

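Yellow is seated at (532,158), and the wrist view puts blue at (638.5,-239). Grasping blue.

Request:
play_rows(
  increments=[
    [-0.5,-1,-15,0,0],
    [0,0,-25,0,0],
    [0,0,-25,0,0],
    [0,0,-25,0,0],
    [0,0,-20,0,0],
    [0,0,-9.5,0,0],
    [0,0,0,0,0],
    [0,0,0,0,0.3],
    [0,0,0,0,0.6],
    [0,0,0,0,1],
    [0,0,0,0,1],
    [0,0,0,0,1],
    [0,0,0,0,1],
  ],
)

```text
time_s: 30.6
ee_pos: [639.5, -240.2, 39.5]
ee_rot: [180.0, 0.0, 166.1]
force: [0.2, 0.8, -0.0]
gripper_width: 41.7
```

Request:
play_rows(
  increments=[
    [0,0,5,0,1],
    [0,0,12,0,1],
    [0,0,25,0,1],
    [0,0,30,0,1],
    [0,0,30,0,1],
    [0,0,15,0,1],
    [0,0,3,0,1],
    [-8,18,0,0,1],
    [-18,42,0,1,1],
    [-18,42,0,1,1],
    [-18,42,0,1,1],
    [-18,42,0,1,1],
    [-18,42,0,1,1],
    [-18,42,0,1,1],
    [-18,42,0,1,1],
    [-18,42,0,1,1],
    [-14,34,0,1,1],
    [-6,14.5,0,0.65,1],
    [0,0,0,0,1],
    [0,0,0,0,1],
  ],
)

```text
time_s: 33.1
ee_pos: [467.7, 161.2, 159.1]
ee_rot: [-180.0, -0.0, 175.7]
force: [-0.5, -0.3, -2.3]
gripper_width: 41.5
```

Request:
play_rows(
  increments=[
    [-0.5,1,-15,0,1],
    [0,0,-25,0,1],
    [0,0,-25,0,1],
    [0,0,-20,0,1],
    [0,0,-12,0,1],
    [0,0,-8,0,1],
    [0,0,-5,0,1],
    [0,0,-4,0,1],
    [0,0,-3,0,1],
    [0,0,-2,0,1],
    [0,0,-1,0,1],
    [0,0,-0.5,0,1],
    [0,0,0,0,1],
  ],
)

```text
time_s: 34.72
ee_pos: [467.0, 163.1, 39.4]
ee_rot: [180.0, 0.0, 175.7]
force: [-2.1, 0.3, 5.1]
gripper_width: 41.4
```

Floor contact (5 N). Releasing and backing off.

Request:
play_rows(
  increments=[
    [0,0,0,0,0.5],
    [0,0,0,0,0.3],
    [0,0,0,0,0],
    [0,0,0,0,0],
    [0,0,0,0,0],
  ],
)

```text
time_s: 35.35
ee_pos: [466.9, 163.1, 38.8]
ee_rot: [180.0, -0.0, 175.7]
force: [0.2, 0.1, 0.6]
gripper_width: 83.1
```

Request:
play_rows(
  increments=[
    [0,0,10,0,0],
    [0,0,25,0,0],
    [0,0,30,0,0],
    [0,0,35,0,0],
    [0,0,30,0,0],
    [0,-30,10,0,0],
    [0,-40,0,0,0],
    [0,-40,0,0,0],
    [0,-40,0,0,0],
    [0,-40,0,0,0],
    [0,-40,0,0,0],
    [0,-20,0,0,0],
    [0,0,0,0,0],
    [0,0,0,0,0],
    [0,0,0,0,0],
    [0,0,0,0,0],
  ],
)

```text
time_s: 37.35
ee_pos: [466.9, -86.2, 178.9]
ee_rot: [180.0, 0.0, 175.8]
force: [-0.4, -0.2, -0.6]
gripper_width: 91.2
```

```bash
python3 chk.py 4
```

```text
top red [161 106  22  21 336] [662.8 149.7  82. ]
top green [152 137  22  21 342] [598.1 153.5  82. ]
top yellow [141 171  23  23 389] [531.9 157.7  82. ]
top blue [131 206  22  23 400] [466.2 162.3  82. ]
[466.9050272  -86.42504178 178.89609672] 37.45
```

View pics/c4.png

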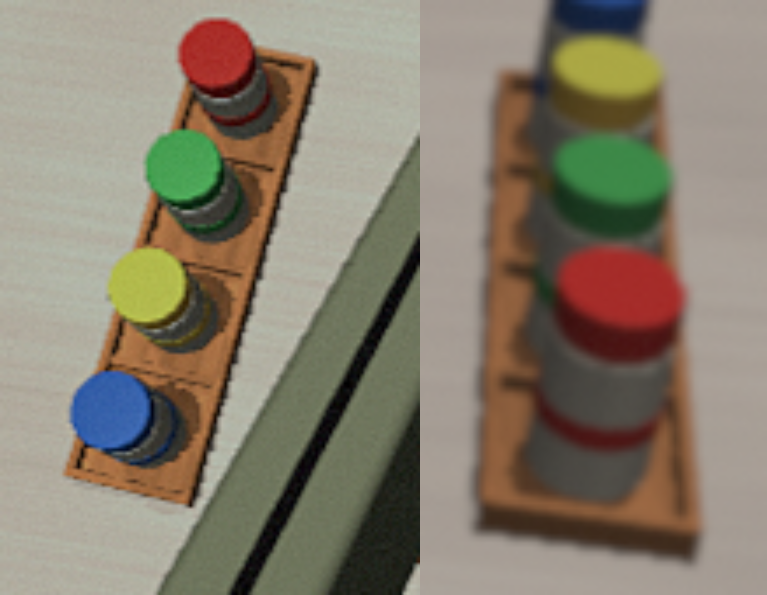

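All four stand upright in their wells within about 2 mm of centre, and the arm is clear of them. Handing in.

```bash
python3 -c "
from workcell import env
print(env.job_done())"
```

```text
the job is handed in; nothing more can be done
None
```

I moved the canisters one at a time, in the order red, green, yellow, blue, into the serving rack from the farthest well to the nearest. I handed the job in at about 37.5 s; the hand-in gives no verdict.

- **Position:** In the last top view, all four stood upright, with lid centres within about 2 mm of the measured well centres.
- **Seating depth:** I lowered each canister back to the height it was grasped at. Green, yellow and blue showed 3–5 N of floor contact before release. Red showed no clear contact force, so its seating rests on matching the grasp height and the later images.
- **Robot:** The gripper was open and well clear at TCP (467, -86, 179), with about zero force.

No check failed or disagreed beyond the roughly 2 mm accuracy of the calibration.

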